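# Lay a rack post down against the bench stop

### The job

Slide the standing rack post along the bench until its foot plate meets the two wooden stop blocks, then tip it over away from the robot, so that the post drops through the gap between the blocks and lies flat on the bench with the foot plate standing against the blocks. Steer it down all the way with the fingers so that it lands gently instead of falling freely. Only push and steady it lightly with the fingers: do not pinch or lift it, and leave the jar, the carton and the screwdriver alone.

Things in the scene. Friction and masses are not known exactly. Their poses are not given: they have to be found in the camera images.
- post: Loose rack post, 0.4 to 0.7 kg: foot plate 140 long (x) x 120 wide (y) x 6 thick and a blue tube post 25 (x) x 40 (y), top 210 above the bench, flush with the middle of the plate's front edge. Origin: middle of the plate's lower front edge. Own x points forward to the stop, z up along the post. Post's rear face at x = -25. Laid down, x points straight down and z forward, level.
- post_heel (a point): Middle of the post's plate's rear lower edge (x = -140 in the post's frame), the end nearest the robot. An upturned lip 5 thick runs along this edge, its top 18 above the plate's underside; its inside is at x = -135. When the post has been laid down this edge is at the top, 140 above the bench.
- post_com (a point): The post's centre of mass, 36 behind its front edge and 68 above the plate's underside. Hence it stands by itself until tipped forward about 0.5 rad about its front lower edge; beyond that it falls forward unless something bears on the plate's upper face behind the post.
- stop: Fixed stop: two wooden blocks, each 30 deep (x) x 70 wide (y) x 30 high, with an 80 gap between. Origin: on the bench, mid-gap, in the plane of the faces towards the robot. Own x points forward, away from robot and post; z up. The post starts 25 to 50 before the faces, nearly square and centred. Laid down, its plate's upper face stands against them, its origin 6 before them.
- jar: Loose glass jar with a steel lid, 66 diameter, 90 high, to be left alone. Origin: centre of its underside.
- carton: Loose closed cardboard carton 90 x 130 x 100 high, to be left alone. Origin: centre of its underside.
- driver: Loose screwdriver lying on the bench, to be left alone. Origin: under its middle; it lies along its own x.
Not all that is in view belongs to the job. What is meant by the post is not black, purple or yellow, and is the smaller of those in its own colour.

How it is judged (in metres and radians):
On the way:
1. the post, still upright, has its foot plate's front edge at the stop (within 8 mm) (x of post in the frame of stop above -0.008 m and angle between post's own z axis and vertical below 0.2 rad), for 0.1 s.
At the end, for the whole second after the job is handed in: The post lies level on the bench within about 7 degrees, pointing forward through the gap (within 9 degrees of square), its plate standing against the blocks with no more than 10 mm between them, at rest (angle between post's own x axis and vertical above 3.02 rad and x of post in the frame of stop between -0.016 and 0.002 m and y of post in the frame of stop between -0.023 and 0.023 m and angle between the z axis of post and the x axis of stop, either way round below 0.15 rad and height (world z) of post below 0.006 m and linear speed of post below 0.02 m/s); the robot touches nothing.
It fails at once if the post fell or was swung over faster than 4 rad/s (angular speed of post above 4 rad/s).
It fails at once if the post was lifted: the plate's front edge more than 25 mm above the bench (height (world z) of post above 0.025 m).
It fails at once if the post was pinched or pressed with more than 35 N (contact force between the fingers and post above 35 N).
It fails at once if the jar, the carton or the screwdriver was moved more than 20 mm (distance of any of jar, carton, driver from where it was at the start of the episode above 0.02 m).
It also fails if it takes over 72 s, if anything falls off the work surface, if the arm or the gripper's body presses on something with over 40 N, if the wrist force passes 120 N, or if a joint passes its speed limit or range.

### The arm

A 6-joint arm with a two-finger parallel gripper is mounted at the origin on the work surface. World frame = base frame: x ahead of the robot, y to its left, z up, the work surface at z = 0. Lengths are in mm, angles in rad, forces in N, time in s.
With the tool pointing down it reaches from about 350 to 775 mm from the base axis. Payload 7.3 kg.
Tool frame: the origin (TCP) lies at the centre of the arm's flange, where the gripper is bolted on; the fingertips stand 178 mm ahead of it and the grasp point (between the pads) lies 159 mm ahead of it; z points along the fingers, y is the direction in which the jaws open and shut (so a half turn about z gives the same grasp; the last joint's range is limited). The gripper opens to 92 mm and grips with 3 to 60 N. Pads are 19 mm wide; open, the fingers measure 130 mm over their backs; the gripper's body (75 mm by 190 mm) begins 47 mm behind the grasp point.
Start: joints at [1.121, 0.342, 1.524, -0, 1.275, -0.146], TCP at [157.031, 500.968, 404.741] pointing down, gripper open.
Joint ranges: [-2.53, 2.53], [-0.77, 2.02], [0.04, 2.7], [-1, 4.14], [0.28, 2.66], [-3.11, 3.11]. Speed limits (rad/s): [2.57, 2.57, 3.14, 3.14, 3.14, 3.14].

### API

Orientations are given as [roll, pitch, yaw] about the fixed x, y, z axes, in that order (R = Rz(yaw) Ry(pitch) Rx(roll)).
In Python, from plant import get_obs, capture, close_job gives the robot as it stands. The module is installed in compiled form; this text tells all that it offers.
- The arm moves only by the shell command python3 -m pendant 'ROWS'. ROWS is JSON, a list of rows, each a list of 3 entries, a list of its own where there are three numbers: the shift along the tool's x, y, z in m, then the turn, a rotation vector about the tool's x, y, z in rad, then the finger opening in m, from 0 to 0.0918. In form: [[[tx, ty, tz], [wx, wy, wz], fingers], ...]. A call has 1 to 10 rows; each row is the pose to reach, as a shift and turn from the pose commanded when the call began, along the tool's axes at that moment; what a row does not reach only later rows make up. A row lasts 1/12 s, in which the tool goes at most 41.7 mm and 7.16 degrees, less where a joint would pass 70% of its speed; a pose out of reach is approached as far as the arm can. A call with a gripper value outside its range is refused whole. The fingers move at their own pace and stop on an object; the grip force is fixed at half the most. Time passes only in rows, so rows that repeat a pose let the fingers close. It gives the time, the measured TCP pose, the force and the opening at its end, in the units of the state.
- get_obs(): the state, without advancing time (a new reading comes with each control period).
- capture(name): name is "side" or "top" or "wrist"; returns a dict with "color" (480x640x3 uint8, red, green, blue), "mtx" (3x3 intrinsics, pixels), "rvec" (rotation vector, rad) and "tvec" (3), from world to camera coordinates, as OpenCV has them. Camera axes: x right, y down, z forward; pixel columns grow to the right and rows downward; lengths in mm; the calibration is good to about 2 mm. The wrist camera is an equidistant fisheye: a pixel r from the principal point sees the ray r / f radians off the axis. A picture is of the moment at which its call begins. There is no depth.
- close_job(): hands the job in, once; it reports no verdict.
The state is a dict: "time": time; "joint_positions": joint angles; "dq": joint speeds; "tau": joint torques, N m; "tool_pos": TCP position; "tcp_rot": TCP orientation; "contact_force": force on the tool from outside, world axes, zero at the start; "moment": the same for the moment, N m; "grip_width": finger opening in mm.
Only numpy, scipy, OpenCV 4.12 (cv2) and the standard library are available. Lean on these libraries where they do the work, as an engineer would, in place of code of your own. Each camera call takes 0.05 s, during which the arm holds its last target. There are 200 camera calls.

## Working session

There is one attempt and no reset: what is moved stays moved. The work goes in short steps, Python scripts to look and compute and a shell command to move; the robot and the scene stay as the last step left them, time stands still between calls to the robot, and variables do not carry over. Pictures are saved under pics/ and viewed, about 8 in all and at most 12, crops included, and the job is handed in when it is done.

```bash
mkdir -p pics; python3 - <<'E'
from plant import get_obs, capture
import cv2, json
print(get_obs())
for n in ("side","top"):
    c=capture(n); cv2.imwrite(f"pics/{n}0.png",c["color"][:,:,::-1])
    print(n,c["mtx"].tolist(),c["rvec"],c["tvec"])
E
```

```text
{'time': 0.0, 'joint_positions': array([ 1.12104512e+00,  3.42734015e-01,  1.52501754e+00,  1.96906038e-05,
        1.27540656e+00, -1.46010172e-01]), 'dq': array([ 0.00091289, -0.00108675, -0.00083986,  0.00036924, -0.00037669,
       -0.00104404]), 'tau': array([-2.53816552e-04, -4.31237519e+01, -2.44215328e+01,  7.17201247e-02,
        5.59447089e-02, -7.49255651e-05]), 'tool_pos': array([156.9456825 , 500.85144279, 404.03870752]), 'tcp_rot': array([-3.14004659e+00, -2.46390448e-04,  2.83784568e+00]), 'contact_force': array([ 0.11446932, -0.18545764,  0.20347338]), 'moment': array([-0.01568632,  0.00418312,  0.01750986]), 'grip_width': 91.58930343028801}
side [[527.5045730313641, 0.0, 312.02545075725584], [0.0, 527.5045730313641, 238.66855598497014], [0.0, 0.0, 1.0]] [ 0.09031226 -2.68555774  1.5196891 ] [ 545.22756884  -32.65877578 1243.70101188]
top [[577.9387868835906, 0.0, 315.2794519906252], [0.0, 577.9387868835906, 237.40539970535113], [0.0, 0.0, 1.0]] [ 2.11220968 -2.11051978  0.221676  ] [ 159.48460215  544.31600293 1230.38141404]
```

View pics/side0.png

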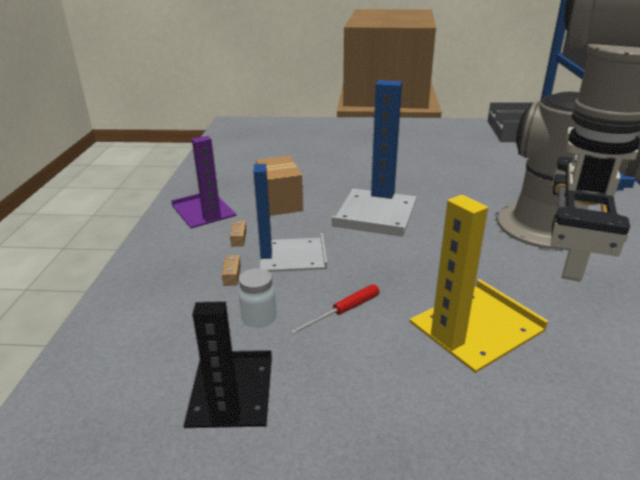

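View pics/top0.png

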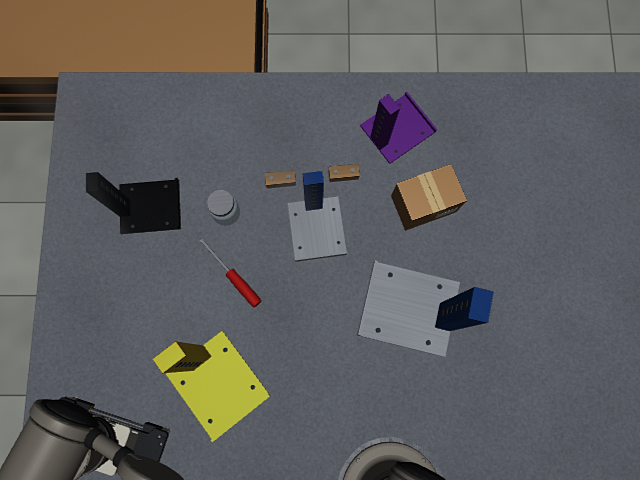

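Side view: the target (small blue post) has its top at about (262,168) and its plate runs to (325,268). The blocks are at (238,233) and (231,270), the jar at (257,300). Top view: the plate corners are about (289,204), (338,198), (346,254) and (295,260), and the blocks are at (280,179) and (344,172).

```bash
cat > h.py <<'E'
import numpy as np, cv2
from scipy.spatial.transform import Rotation as R
from plant import get_obs, capture
def cast(c,px,z):
    px=np.atleast_2d(np.float64(px)); K=c["mtx"]; M=cv2.Rodrigues(c["rvec"])[0]
    d=(np.linalg.inv(K)@np.c_[px,np.ones(len(px))].T).T@M
    o=-M.T@np.ravel(c["tvec"]); s=(z-o[2])/d[:,2]
    return o+s[:,None]*d
def proj(c,P):
    return cv2.projectPoints(np.float64(P).reshape(-1,1,3),c["rvec"],c["tvec"],c["mtx"],None)[0][:,0]
def biggest(m,box):
    x0,y0,x1,y1=box; k=np.zeros_like(m); k[y0:y1,x0:x1]=m[y0:y1,x0:x1]
    cs=cv2.findContours(k,cv2.RETR_EXTERNAL,cv2.CHAIN_APPROX_NONE)[0]
    return max(cs,key=cv2.contourArea)
E
python3 - <<'E'
from h import *
c=capture("top"); im=c["color"]; hsv=cv2.cvtColor(im,cv2.COLOR_RGB2HSV)
np.set_printoptions(precision=1,suppress=True)
gray=((hsv[...,1]<40)&(hsv[...,2]>140)).astype(np.uint8)*255
k=biggest(gray,(280,190,355,268)); r=cv2.minAreaRect(k)
b=cv2.boxPoints(r); print("plate px",b.tolist()); w=cast(c,b,6); print(w[:,:2],np.linalg.norm(np.diff(w,axis=0),axis=1))
wood=((hsv[...,0]<22)&(hsv[...,1]>80)&(hsv[...,2]>60)).astype(np.uint8)*255
for bx in ((260,160,300,195),(325,158,365,188)):
    k=biggest(wood,bx); b=cv2.boxPoints(cv2.minAreaRect(k)); w=cast(c,b,30); print("block",b.tolist()); print(w[:,:2],np.linalg.norm(np.diff(w,axis=0),axis=1))
    print("bottom",cast(c,b,0)[:,:2])
blue=((hsv[...,0]>100)&(hsv[...,0]<125)&(hsv[...,1]>120)).astype(np.uint8)*255
k=biggest(blue,(295,165,330,215)); print("blue px",cv2.boundingRect(k))
x,y,ww,hh=cv2.boundingRect(k)
print(cast(c,[[x,y],[x+ww,y],[x,y+hh],[x+ww,y+hh]],210)[:,:2],cast(c,[[x,y+hh],[x+ww,y+hh]],6)[:,:2])
print("cam",(-cv2.Rodrigues(c["rvec"])[0].T@np.ravel(c["tvec"])))
big=cv2.resize(im[150:275,200:480],None,fx=2.8,fy=2.8,interpolation=cv2.INTER_CUBIC); cv2.imwrite("pics/crop.png",big[:,:,::-1])
E
```

```text
plate px [[305.489013671875, 200.92665100097656], [337.51837158203125, 196.1222381591797], [345.98291015625, 252.5525665283203], [313.95355224609375, 257.35699462890625]]
[[642.6 183. ]
 [654.4 107.6]
 [519.4  89.1]
 [508.1 162.9]] [ 76.2 136.3  74.7]
block [[264.5671081542969, 172.88768005371094], [293.8219299316406, 169.80821228027344], [295.0712585449219, 181.6767120361328], [265.8164367675781, 184.7561798095703]]
[[703.5 278.2]
 [711.1 210.1]
 [682.2 207. ]
 [674.7 274.8]] [68.5 29.1 68.2]
bottom [[713.5 281. ]
 [721.2 211.3]
 [691.7 208.1]
 [684.  277.5]]
block [[327.96038818359375, 166.60397338867188], [357.96038818359375, 163.60397338867188], [359.13861083984375, 175.38613891601562], [329.13861083984375, 178.38613891601562]]
[[719.  130.4]
 [726.5  60.2]
 [697.6  57.9]
 [690.3 127.8]] [70.6 28.9 70.3]
bottom [[729.3 129.7]
 [736.9  57.9]
 [707.4  55.5]
 [699.9 127. ]]
blue px (303, 171, 21, 38)
[[647.9 184.7]
 [647.9 142.6]
 [569.2 184.3]
 [569.2 142.7]] [[623.  188.7]
 [623.  139.5]]
cam [ 277.1  160.1 1316.5]
```

View pics/crop.png

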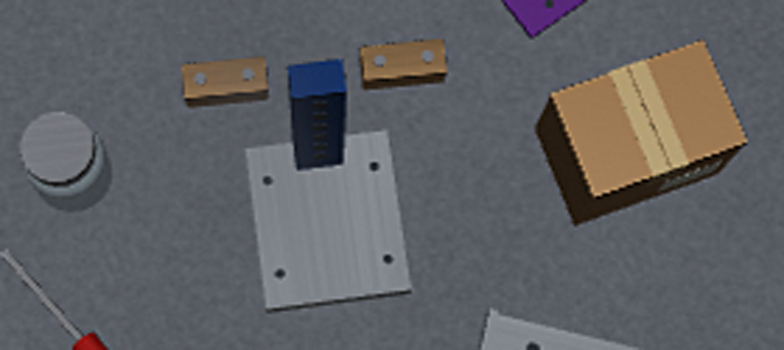

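Crop (scale 2.8, offset (200,150)): the plate corners are at crop (246,149), (388,131), (411,291) and (266,310). The blocks have a clear gap with the post standing before it, and the sizes match (70 x 30, gap 80).

```bash
python3 - <<'E'
from h import *
np.set_printoptions(precision=1,suppress=True)
c=capture("top"); hsv=cv2.cvtColor(c["color"],cv2.COLOR_RGB2HSV)
p=np.array([[246,149],[388,131],[411,291],[266,310]])/2.8+[200,150]-0.3
w=cast(c,p,6)[:,:2]; print(w, np.linalg.norm(w-np.roll(w,-1,0),axis=1))
print("rear at z18,0",cast(c,p[2:],18)[:,:2],cast(c,p[2:],0)[:,:2])
f=(w[0]+w[1])/2; d=w[1]-w[0]; print("front mid",f,"yaw",np.arctan2(d[0],-d[1]), "side yaws",[np.arctan2(*(a-b)[::-1]) for a,b in ((w[0],w[3]),(w[1],w[2]))])
O=np.array([686.3,167.4]); y=0.105; ex=np.array([np.cos(y),np.sin(y)]); ey=np.array([-ex[1],ex[0]])
print("in stop", (f-O)@ex,(f-O)@ey)
# side view blue post
s=capture("side"); h2=cv2.cvtColor(s["color"],cv2.COLOR_RGB2HSV)
blue=((h2[...,0]>100)&(h2[...,0]<125)&(h2[...,1]>120)).astype(np.uint8)*255
k=biggest(blue,(245,155,280,268)); print("side blue",cv2.boundingRect(k)); 
top=proj(s,[[f[0]-12*ex[0],f[1]-12*ex[1],210],[*f,0]]); print("pred",top)
E
```

```text
[[637.7 225.1]
 [653.5 105.9]
 [516.9  88. ]
 [500.9 207.2]] [120.2 137.8 120.3 138. ]
rear at z18,0 [[514.7  88.6]
 [498.9 206.7]] [[518.   87.6]
 [501.9 207.4]]
front mid [645.6 165.5] yaw 0.1315205085723348 side yaws [np.float64(0.1299755257591777), np.float64(0.1302981062716936)]
in stop -40.662725167794825 2.342774394418111
side blue (254, 165, 17, 93)
pred [[259.9 166.1]
 [261.1 255.6]]
```

```bash
cat >> h.py <<'E'
O=np.array([686.3,167.4]); YAW=0.105
ex=np.array([np.cos(YAW),np.sin(YAW),0]); ey=np.array([-ex[1],ex[0],0]); ez=np.array([0,0,1.])
def pose(s,y,z,phi):  # fingertip middle in stop frame (mm), phi: fingers tilted forward from straight down
    Rm=np.c_[-ex,ey,-ez]@R.from_rotvec([0,-phi,0]).as_matrix()
    tip=np.r_[O,0]+s*ex+y*ey+z*ez
    return tip-178*Rm[:,2],Rm
def now():
    o=get_obs(); Rm=R.from_euler("xyz",o["tcp_rot"]).as_matrix(); t=o["tool_pos"]+178*Rm[:,2]
    return o,Rm,t
def rel(s,y,z,phi):
    o,Rm,t=now(); p,Q=pose(s,y,z,phi)
    d=Rm.T@(p-o["tool_pos"])/1000; w=R.from_matrix(Rm.T@Q).as_rotvec()
    print("shift",d.round(4).tolist(),"turn",w.round(4).tolist(),"rows",round(np.linalg.norm(d)/.0417,1),round(np.degrees(np.linalg.norm(w))/7.16,1))
def st():
    o,Rm,t=now(); q=t-np.r_[O,0]; d=Rm[:,2]
    F=o["contact_force"]
    print("t %.2f tip s %.1f y %.1f z %.1f phi %.3f | F s %.1f y %.1f z %.1f | grip %.1f"%(o["time"],q@ex,q@ey,t[2],np.arctan2(d@ex,-d[2]),F@ex,F@ey,F[2],o["grip_width"]))
E
python3 - <<'E'
from h import *
c=capture("top");s=capture("side")
def tri(a,b):
    P=[c["mtx"]@np.c_[cv2.Rodrigues(c["rvec"])[0],np.ravel(c["tvec"])],s["mtx"]@np.c_[cv2.Rodrigues(s["rvec"])[0],np.ravel(s["tvec"])]]
    X=cv2.triangulatePoints(P[0],P[1],np.float64(a),np.float64(b)); return (X[:3]/X[3]).ravel().round()
print("yellow top",tri((170,357),(465,203)),"bigblue top",tri((483,303),(389,84)),"small blue top",tri((313,175),(262,168)),"carton top",tri((430,190),(278,163)))
o=get_obs(); 
import sys
# target above, from pose raised by 150: shift in tool axes of start pose
p,Q=pose(-98,2,320,0.5); _,Rm,_=now()
print(p, (Rm.T@(p-o["tool_pos"])/1000).round(4), R.from_matrix(Rm.T@Q).as_rotvec().round(4))
E
```

```text
yellow top [283. 418. 265.] bigblue top [ 374. -136.  294.] small blue top [635. 164. 208.] carton top [638. -89. 110.]
[503.76236092 150.17387504 476.20969602] [-0.4358 -0.231  -0.0716] [-0.1025 -0.4931 -0.4001]
```

```bash
python3 -m pendant '[[[0,0,-0.12],[0,0,0],0],[[0,0,-0.15],[0,0,0],0],[[0,0,-0.15],[0,0,0],0],[[0,0,-0.15],[0,0,0],0],[[-0.4358,-0.231,-0.15],[0,0,-0.2],0],[[-0.4358,-0.231,-0.15],[0,0,-0.2],0],[[-0.4358,-0.231,-0.15],[-0.1025,-0.4931,-0.4001],0],[[-0.4358,-0.231,-0.15],[-0.1025,-0.4931,-0.4001],0],[[-0.4358,-0.231,-0.15],[-0.1025,-0.4931,-0.4001],0],[[-0.4358,-0.231,-0.15],[-0.1025,-0.4931,-0.4001],0]]'; python3 -c "
from h import *
st(); rel(-98,2,320,0.5)"
```

```text
time: 1.18
tool_pos: [330.9, 324.5, 555.1]
tcp_rot: [3.139, 0.468, -3.05]
contact_force: [1.2, 0.3, -0.5]
grip_width: 30.0
t 1.18 tip s -256.6 y 192.9 z 396.3 phi 0.468 | F s 1.2 y 0.1 z -0.5 | grip 30.0
shift [-0.1038, -0.1898, 0.1405] turn [-0.004, -0.0315, -0.012] rows 6.2 0.3
```

```bash
python3 -m pendant '[[[-0.104,-0.190,0.1405],[-0.004,-0.0315,-0.012],0],[[-0.104,-0.190,0.1405],[-0.004,-0.0315,-0.012],0],[[-0.104,-0.190,0.1405],[-0.004,-0.0315,-0.012],0],[[-0.104,-0.190,0.1405],[-0.004,-0.0315,-0.012],0],[[-0.104,-0.190,0.1405],[-0.004,-0.0315,-0.012],0],[[-0.104,-0.190,0.1405],[-0.004,-0.0315,-0.012],0],[[-0.104,-0.190,0.1405],[-0.004,-0.0315,-0.012],0],[[-0.104,-0.190,0.1405],[-0.004,-0.0315,-0.012],0],[[-0.104,-0.190,0.1405],[-0.004,-0.0315,-0.012],0]]'; python3 -c "
from h import *
st(); rel(-98,2,100,0.5); rel(-98,2,35,0.5)"
```

```text
time: 1.93
tool_pos: [502.0, 151.0, 474.5]
tcp_rot: [3.139, 0.493, -3.042]
contact_force: [-0.1, -0.1, 0.5]
grip_width: 0.5
t 1.93 tip s -100.8 y 3.0 z 317.7 phi 0.493 | F s -0.1 y -0.1 z 0.5 | grip 0.5
shift [0.1018, -0.0015, 0.1931] turn [0.0001, -0.0071, -0.005] rows 5.2 0.1
shift [0.1326, -0.0017, 0.2504] turn [0.0001, -0.0071, -0.005] rows 6.8 0.1
```

```bash
python3 -m pendant '[[[0.102,-0.0015,0.193],[0,-0.007,-0.005],0],[[0.102,-0.0015,0.193],[0,-0.007,-0.005],0],[[0.102,-0.0015,0.193],[0,-0.007,-0.005],0],[[0.102,-0.0015,0.193],[0,-0.007,-0.005],0],[[0.102,-0.0015,0.193],[0,-0.007,-0.005],0],[[0.11,-0.0015,0.208],[0,-0.007,-0.005],0],[[0.118,-0.0016,0.223],[0,-0.007,-0.005],0],[[0.126,-0.0016,0.238],[0,-0.007,-0.005],0],[[0.1326,-0.0017,0.2504],[0,-0.007,-0.005],0],[[0.1326,-0.0017,0.2504],[0,-0.007,-0.005],0]]'; python3 - <<'E'
from h import *
st(); rel(-73,2,35,0.5); rel(-33,2,35,0.5)
c=capture("side"); im=c["color"][130:330,180:440]; cv2.imwrite("pics/s1.png",cv2.resize(im,None,fx=3,fy=3,interpolation=cv2.INTER_CUBIC)[:,:,::-1])
E
```

```text
time: 2.77
tool_pos: [524.6, 159.5, 218.5]
tcp_rot: [-3.133, 0.457, -3.034]
contact_force: [-0.2, 0.2, 0.4]
grip_width: 0.2
t 2.77 tip s -83.1 y 7.9 z 58.7 phi 0.457 | F s -0.2 y 0.2 z 0.4 | grip 0.2
shift [0.0091, -0.0069, 0.026] turn [-0.0069, -0.0431, 0.0027] rows 0.7 0.4
shift [-0.0268, -0.0069, 0.0436] turn [-0.0069, -0.0431, 0.0027] rows 1.2 0.4
```

View pics/s1.png

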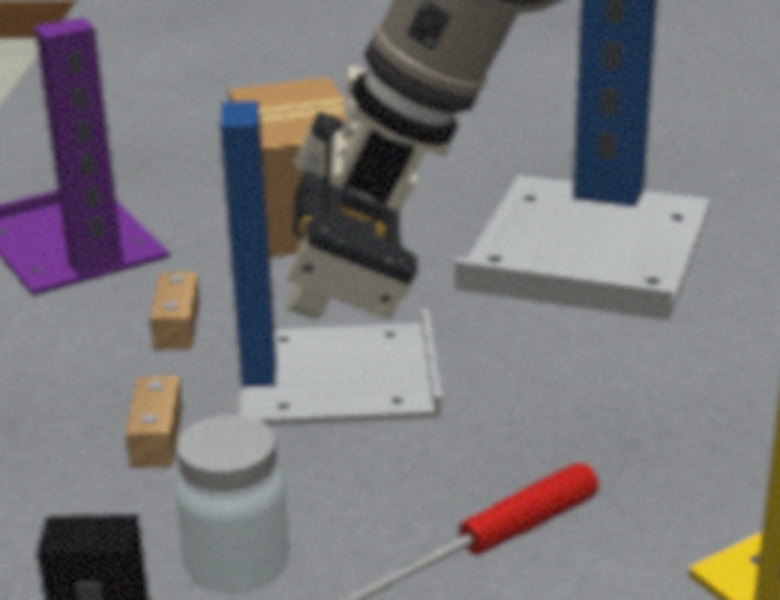

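The crop shows the closed fingertips at about (310,305), between the post (270,300) and the lip (430,350), clear of both. The arm has not settled yet, so I'll hold and re-read.

```bash
python3 -m pendant '[[[0,0,0],[0,0,0],0],[[0,0,0],[0,0,0],0],[[0,0,0],[0,0,0],0],[[0,0,0],[0,0,0],0]]'; python3 - <<'E'
from h import *
st(); rel(-98,2,35,0.5); rel(-73,2,35,0.5); rel(-33,2,35,0.5)
E
```

```text
time: 3.15
tool_pos: [523.8, 158.1, 219.0]
tcp_rot: [-3.133, 0.457, -3.036]
contact_force: [-0.0, -0.3, -0.1]
grip_width: 0.5
t 3.15 tip s -84.1 y 6.4 z 59.2 phi 0.457 | F s -0.1 y -0.3 z -0.1 | grip 0.5
shift [0.0309, -0.0056, 0.0158] turn [-0.0078, -0.0435, 0.0011] rows 0.8 0.4
shift [0.0084, -0.0056, 0.0268] turn [-0.0078, -0.0435, 0.0011] rows 0.7 0.4
shift [-0.0275, -0.0055, 0.0445] turn [-0.0078, -0.0435, 0.0011] rows 1.3 0.4
```

```bash
python3 -m pendant '[[[0.015,-0.005,0.008],[0,0,0],0],[[0.031,-0.005,0.016],[-0.008,-0.04,0],0],[[0.031,-0.005,0.016],[-0.008,-0.04,0],0],[[0.031,-0.005,0.016],[-0.008,-0.04,0],0]]'; python3 - <<'E'
from h import *
st(); print(get_obs()["joint_positions"].round(3))
E
```

```text
time: 3.48
tool_pos: [523.0, 158.8, 216.6]
tcp_rot: [-3.133, 0.452, -3.035]
contact_force: [-0.0, -0.3, -0.3]
grip_width: 0.0
t 3.48 tip s -85.7 y 7.2 z 56.4 phi 0.452 | F s -0.0 y -0.3 z -0.3 | grip 0.0
[ 0.163  0.544  1.866 -0.119  0.283 -1.406]
```

The tilt stopped because joint 5 is at its lower limit (0.283). So I'll slide the post by its rear lip, with the tool vertical and the fingers spread, which is also safer against tipping. Tilting can then start with less tilt or a higher contact.

```bash
python3 - <<'E'
from h import *
st(); rel(-150,2,120,0.2); rel(-225,2,60,0); rel(-225,2,10,0)
E
```

```text
t 3.48 tip s -85.7 y 7.2 z 56.4 phi 0.452 | F s -0.0 y -0.3 z -0.3 | grip 0.0
shift [-0.0142, -0.0072, -0.0796] turn [-0.0078, 0.2517, 0.0002] rows 1.9 2.0
shift [0.0461, -0.0069, -0.0461] turn [-0.0078, 0.4517, -0.0006] rows 1.6 3.6
shift [0.0679, -0.0065, -0.0012] turn [-0.0078, 0.4517, -0.0006] rows 1.6 3.6
```

```bash
python3 -m pendant '[[[-0.0142,-0.0072,-0.0796],[-0.0078,0.2517,0],0],[[-0.0142,-0.0072,-0.0796],[-0.0078,0.2517,0],0],[[-0.0142,-0.0072,-0.0796],[-0.0078,0.2517,0],0],[[-0.0142,-0.0072,-0.0796],[-0.0078,0.2517,0],0],[[0.0461,-0.0069,-0.0461],[-0.0078,0.4517,-0.0006],0.04],[[0.0461,-0.0069,-0.0461],[-0.0078,0.4517,-0.0006],0.08],[[0.0461,-0.0069,-0.0461],[-0.0078,0.4517,-0.0006],0.08],[[0.0461,-0.0069,-0.0461],[-0.0078,0.4517,-0.0006],0.08],[[0.0461,-0.0069,-0.0461],[-0.0078,0.4517,-0.0006],0.08],[[0.0461,-0.0069,-0.0461],[-0.0078,0.4517,-0.0006],0.08]]'; python3 - <<'E'
from h import *
st(); rel(-225,2,10,0); rel(-195,2,10,0)
E
```

```text
time: 4.32
tool_pos: [463.1, 145.8, 238.4]
tcp_rot: [-3.142, 0.003, -3.037]
contact_force: [0.0, -0.9, 0.5]
grip_width: 35.8
t 4.32 tip s -223.8 y 1.9 z 60.4 phi 0.003 | F s -0.1 y -0.9 z 0.5 | grip 35.8
shift [0.0009, 0.0001, 0.0504] turn [-0.0001, 0.0026, -0.0001] rows 1.2 0.0
shift [-0.0291, 0.0001, 0.0504] turn [-0.0001, 0.0026, -0.0001] rows 1.4 0.0
```

```bash
python3 -m pendant '[[[0,0,0.025],[0,0,0],0.08],[[0,0,0.05],[0,0,0],0.08],[[0,0,0.0504],[0,0,0],0.08],[[0,0,0.0504],[0,0,0],0.08],[[-0.015,0,0.0504],[0,0,0],0.08],[[-0.029,0,0.0504],[0,0,0],0.08],[[-0.029,0,0.0504],[0,0,0],0.08],[[-0.029,0,0.0504],[0,0,0],0.08]]'; python3 -c "
from h import *
st()"
python3 -m pendant '[[[-0.003,0,0],[0,0,0],0.08],[[-0.006,0,0],[0,0,0],0.08],[[-0.009,0,0],[0,0,0],0.08],[[-0.012,0,0],[0,0,0],0.08],[[-0.015,0,0],[0,0,0],0.08]]';  python3 -c "
from h import *
st()"
```

```text
time: 4.98
tool_pos: [491.6, 148.8, 188.7]
tcp_rot: [-3.142, 0.002, -3.037]
contact_force: [-1.0, -0.1, 0.7]
grip_width: 79.5
t 4.98 tip s -195.2 y 1.9 z 10.7 phi 0.002 | F s -1.1 y 0.0 z 0.7 | grip 79.5
time: 5.4
tool_pos: [504.5, 150.5, 187.2]
tcp_rot: [3.141, -0.006, -3.036]
contact_force: [-6.9, -0.2, 3.6]
grip_width: 80.0
t 5.40 tip s -183.5 y 2.3 z 9.2 phi -0.006 | F s -6.9 y 0.5 z 3.6 | grip 80.0
```

```bash

python3 -m pendant '[[[-0.003,0,0],[0,0,0],0.08],[[-0.006,0,0],[0,0,0],0.08],[[-0.009,0,0],[0,0,0],0.08],[[-0.012,0,0],[0,0,0],0.08],[[-0.015,0,0],[0,0,0],0.08],[[-0.018,0,0],[0,0,0],0.08],[[-0.021,0,0],[0,0,0],0.08],[[-0.024,0,0],[0,0,0],0.08]]';  python3 - <<'E'
from h import *
np.set_printoptions(precision=1,suppress=True)
st()
c=capture("top"); hsv=cv2.cvtColor(c["color"],cv2.COLOR_RGB2HSV)
im=c["color"][130:280,220:420]; cv2.imwrite("pics/t2.png",cv2.resize(im,None,fx=4,fy=4,interpolation=cv2.INTER_CUBIC)[:,:,::-1])
E
```

```text
time: 6.07
tool_pos: [528.3, 152.8, 187.2]
tcp_rot: [-3.141, -0.006, -3.037]
contact_force: [-8.7, -0.2, 5.9]
grip_width: 79.8
t 6.07 tip s -159.8 y 2.0 z 9.2 phi -0.006 | F s -8.6 y 0.7 z 5.9 | grip 79.8
```

View pics/t2.png

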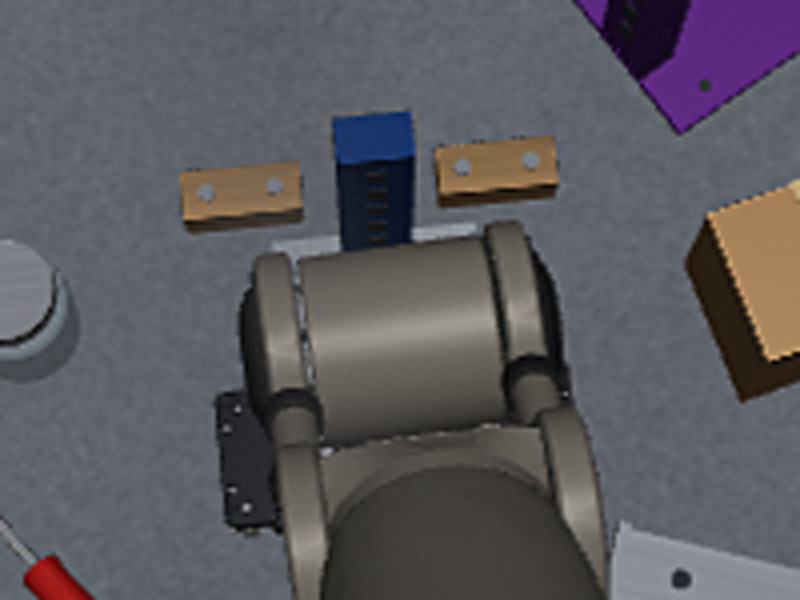

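Top crop: the plate's front edge runs from (273,243) to (476,226), square to the blocks, with about 10 mm still to go. That agrees with the tip reading (-160, target -150).

```bash

python3 -m pendant '[[[-0.002,0,0],[0,0,0],0.08],[[-0.004,0,0],[0,0,0],0.08],[[-0.006,0,0],[0,0,0],0.08],[[-0.008,0,0],[0,0,0],0.08],[[-0.008,0,0],[0,0,0],0.08]]';  python3 -c "
from h import *
st()"
python3 -m pendant '[[[-0.001,0,0],[0,0,0],0.08],[[-0.002,0,0],[0,0,0],0.08]]';  python3 -c "
from h import *
st()"
```

```text
time: 6.53
tool_pos: [536.9, 153.7, 187.1]
tcp_rot: [-3.141, -0.004, -3.037]
contact_force: [-5.1, -1.2, 2.9]
grip_width: 79.6
t 6.53 tip s -150.8 y 2.0 z 9.1 phi -0.004 | F s -5.2 y -0.6 z 2.9 | grip 79.6
time: 6.7
tool_pos: [538.6, 153.8, 187.1]
tcp_rot: [-3.141, -0.005, -3.037]
contact_force: [-6.7, -0.3, 3.7]
grip_width: 79.7
t 6.70 tip s -149.2 y 1.9 z 9.1 phi -0.005 | F s -6.7 y 0.4 z 3.7 | grip 79.7
```

Not against the blocks yet as far as the force shows, so on in 1 mm steps.

```bash

python3 -m pendant '[[[-0.001,0,0],[0,0,0],0.08],[[-0.002,0,0],[0,0,0],0.08]]' | sed -n '2p;4p'
python3 -m pendant '[[[-0.001,0,0],[0,0,0],0.08],[[-0.001,0,0],[0,0,0],0.08]]'| sed -n '2p;4p'
python3 -c "
from h import *
st()"
```

```text
tool_pos: [539.8, 154.0, 187.1]
contact_force: [-13.8, -2.2, 10.5]
tool_pos: [540.1, 154.0, 187.0]
contact_force: [-13.6, -1.5, 10.7]
t 7.03 tip s -148.5 y 2.0 z 9.0 phi -0.010 | F s -13.7 y -0.1 z 10.7 | grip 80.0
```

```bash
cat >> h.py <<'E'
DATA=[([.3427,1.525],np.array([156.95,500.85,404.04]),0.0),([.544,1.866],np.array([523,158.8,216.6]),.452)]
def fitfk():
    from scipy.optimize import least_squares
    o,_,_=now(); d=DATA+[(o["joint_positions"][1:3],o["tool_pos"],0.0)]
    def f(v):
        a,b,H,c=v; e=[]
        for (j2,j3),T,ph in d:
            r=np.hypot(T[0],T[1])-c*np.sin(ph); z=T[2]+c*np.cos(ph)
            e+=[a*np.sin(j2)+b*np.sin(j2+j3)-r, H+a*np.cos(j2)+b*np.cos(j2+j3)-z]
        return e
    s=least_squares(f,[400,400,300,100]); return s.x,s.fun
E
python3 - <<'E'
from h import *
np.set_printoptions(precision=2,suppress=True)
v,f=fitfk(); print(v,f); a,b,H,c=v
print(get_obs()["joint_positions"])
def j5(s,y,z,phi):
    p,_=pose(s,y,z,phi); r=np.hypot(p[0],p[1])-c*np.sin(phi); zz=p[2]+c*np.cos(phi)-H
    D=(r*r+zz*zz-a*a-b*b)/(2*a*b); j3=np.arccos(D); j2=np.arctan2(r,zz)-np.arctan2(b*np.sin(j3),a+b*np.cos(j3))
    return np.pi-phi-j2-j3, j2, j3
for s in (-60,-40,-30):
  for z in (12,35,60,90,120): print(s,z,[round(float(j5(s,2,z,p)[0]),2) for p in (.3,.4,.5,.6)])
print(j5(22,2,110,0),j5(22,2,110,-.3))
E
```

```text
[455.28 384.64 220.79 127.24] [-4.07  5.78  1.59 -6.93  0.2   1.15]
[ 0.14  0.67  1.66 -0.    0.83 -1.53]
-60 12 [0.49, 0.32, 0.15, -0.03]
-60 35 [0.53, 0.37, 0.2, 0.02]
-60 60 [0.59, 0.42, 0.25, 0.08]
-60 90 [0.65, 0.49, 0.32, 0.15]
-60 120 [0.72, 0.56, 0.39, 0.23]
-40 12 [0.52, 0.35, 0.18, 0.0]
-40 35 [0.57, 0.4, 0.23, 0.05]
-40 60 [0.62, 0.45, 0.28, 0.11]
-40 90 [0.68, 0.52, 0.35, 0.18]
-40 120 [0.75, 0.58, 0.42, 0.25]
-30 12 [0.54, 0.37, 0.19, 0.02]
-30 35 [0.58, 0.41, 0.24, 0.07]
-30 60 [0.63, 0.47, 0.3, 0.12]
-30 90 [0.69, 0.53, 0.36, 0.19]
-30 120 [0.76, 0.6, 0.43, 0.26]
(np.float64(1.3321867265090983), np.float64(0.8933725669390833), np.float64(0.9160333601416113)) (np.float64(2.014782803502671), np.float64(1.2912283351123939), np.float64(0.13558151497472787))
```

The post is at the stop, square, after a firm 13 N push held for 0.3 s while upright. Next I back off, come over the plate and touch the post's rear face at about z = 65 with tilt 0.43.

```bash
sed -i 's/^O=.*; YAW/O=np.array([687.2,167.5]); YAW/' h.py
cat >> h.py <<'E'
def P(th,x,z):  # post frame -> stop frame (s,z); pivot backs off as the plate's upper edge bears on the blocks
    return np.array([-6*np.sin(th)+x*np.cos(th)+z*np.sin(th), -x*np.sin(th)+z*np.cos(th)])
def TF(F,phi): return F-9.5*np.array([np.cos(phi),np.sin(phi)])   # tip middle from front corner
def TC(C,phi): return C+9.5*np.array([np.cos(phi),np.sin(phi)])   # from rear corner
def go(T,phi,y=2.0): print("T",T.round(1),end=" "); rel(T[0],y,T[1],phi)
E
python3 -m pendant '[[[0.008,0,0],[0,0,0],0.08],[[0.016,0,0],[0,0,0],0.06],[[0.016,0,-0.03],[0,0,0],0.03],[[0.016,0,-0.07],[0,0,0],0],[[0.016,0,-0.1],[0,0,0],0],[[0.016,0,-0.1],[0,0,0],0],[[0.016,0,-0.1],[0,0,0],0],[[0.016,0,-0.1],[0,0,0],0]]'|sed -n '4p'; python3 - <<'E'
from h import *
st(); rel(-100,2,110,0.35); go(TF(np.array([-50,65]),.43),.43); go(TF(np.array([-30,65]),.43),.43)
E
```

```text
contact_force: [-0.7, 0.0, -0.6]
t 7.70 tip s -161.6 y 1.8 z 108.9 phi -0.001 | F s -0.6 y 0.1 z -0.6 | grip 38.0
shift [-0.0004, 0.0001, 0.0096] turn [-0.0001, -0.351, -0.0001] rows 0.2 2.8
T [-58.6  61. ] shift [-0.0287, 0.0001, 0.064] turn [-0.0001, -0.431, -0.0001] rows 1.7 3.4
T [-38.6  61. ] shift [-0.0487, 0.0001, 0.064] turn [-0.0001, -0.431, -0.0001] rows 1.9 3.4
```

```bash

python3 -m pendant '[[[0,0,0.0096],[0,-0.12,0],0],[[0,0,0.0096],[0,-0.24,0],0],[[0,0,0.0096],[0,-0.35,0],0],[[0,0,0.0096],[0,-0.35,0],0],[[-0.01,0,0.03],[0,-0.4,0],0],[[-0.02,0,0.05],[0,-0.431,0],0],[[-0.0287,0,0.064],[0,-0.431,0],0],[[-0.0287,0,0.064],[0,-0.431,0],0],[[-0.0287,0,0.064],[0,-0.431,0],0]]'|sed -n '4p'; python3 - <<'E'
from h import *
st(); go(TF(np.array([-30,65]),.43),.43); go(TF(np.array([-20,65]),.43),.43);go(TF(np.array([-4,65]),.43),.43)
print(get_obs()["joint_positions"].round(2))
E
```

```text
contact_force: [-0.4, -0.1, -0.1]
t 8.45 tip s -59.4 y 1.7 z 59.5 phi 0.424 | F s -0.4 y -0.0 z -0.1 | grip 0.1
T [-38.6  61. ] shift [-0.0186, 0.0002, 0.0071] turn [-0.0005, -0.0057, -0.0002] rows 0.5 0.0
T [-28.6  61. ] shift [-0.0277, 0.0002, 0.0112] turn [-0.0005, -0.0057, -0.0002] rows 0.7 0.0
T [-12.6  61. ] shift [-0.0423, 0.0002, 0.0178] turn [-0.0005, -0.0057, -0.0002] rows 1.1 0.0
[ 0.14  0.57  1.77 -0.05  0.37 -1.49]
```

```bash

python3 -m pendant '[[[-0.009,0,0.003],[0,0,0],0],[[-0.0186,0,0.0071],[0,0,0],0],[[-0.0186,0,0.0071],[0,0,0],0],[[-0.021,0,0.0081],[0,0,0],0],[[-0.023,0,0.009],[0,0,0],0],[[-0.025,0,0.01],[0,0,0],0],[[-0.0277,0,0.0112],[0,0,0],0],[[-0.0277,0,0.0112],[0,0,0],0]]'|sed -n '4p'; python3 - <<'E'
from h import *
st(); go(TF(np.array([-14,65]),.43),.43);go(TF(np.array([-4,65]),.43),.43)
c=capture("side"); im=c["color"][130:330,180:440]; cv2.imwrite("pics/s2.png",cv2.resize(im,None,fx=3,fy=3,interpolation=cv2.INTER_CUBIC)[:,:,::-1])
E
```

```text
contact_force: [-3.5, 0.2, 0.7]
t 9.12 tip s -28.5 y 1.9 z 63.1 phi 0.430 | F s -3.5 y 0.5 z 0.7 | grip 0.8
T [-22.6  61. ] shift [-0.0044, 0.0, 0.0043] turn [-0.0001, -0.0003, -0.0] rows 0.1 0.0
T [-12.6  61. ] shift [-0.0135, 0.0, 0.0084] turn [-0.0001, -0.0003, -0.0] rows 0.4 0.0
```

View pics/s2.png

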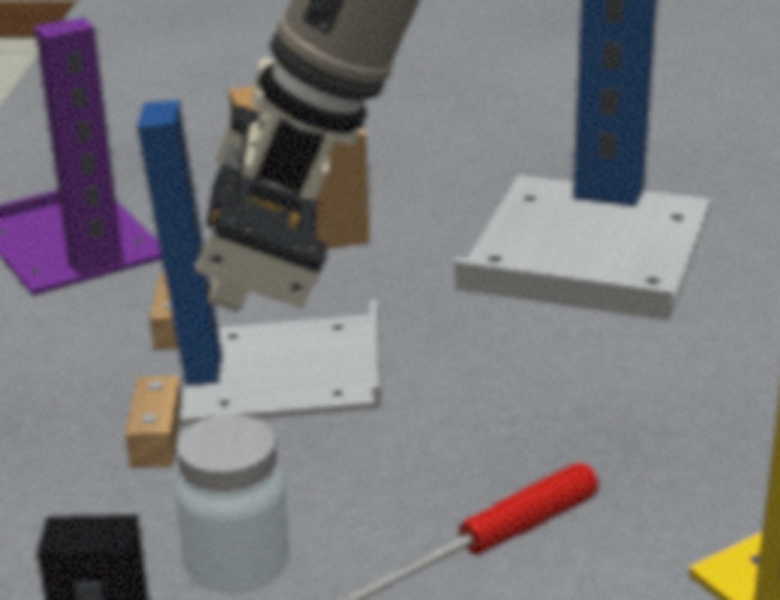

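Side crop: the post leans about 0.1 rad with its plate's front edge at the block (183,400), the heel lifted and the fingers at the post's rear face. The 3.5 N reading fits about 0.65 kg. I'll go on to about 0.35 rad.

```bash
cat >> h.py <<'E'
def theta(tag=None):
    """tilt from the blue tube's axis in the side view: axis line of the mask cast into the vertical plane y_stop=2"""
    c=capture("side"); h=cv2.cvtColor(c["color"],cv2.COLOR_RGB2HSV)
    m=((h[...,0]>100)&(h[...,0]<125)&(h[...,1]>120)).astype(np.uint8)*255
    k=biggest(m,(120,120,300,300)); r=cv2.boundingRect(k)
    vx,vy,x0,y0=cv2.fitLine(k,cv2.DIST_L2,0,.01,.01).ravel()
    M=cv2.Rodrigues(c["rvec"])[0]; o=-M.T@np.ravel(c["tvec"]); w=[]
    for t in (-25,25):
        d=M.T@np.linalg.inv(c["mtx"])@[x0+vx*t,y0+vy*t,1]
        L=((np.r_[O,0]+2*ey-o)@ey)/(d@ey); q=o+L*d-np.r_[O,0]; w.append([q@ex,q[2]])
    a,b=np.array(w); d=a-b if a[1]>b[1] else b-a
    print("theta %.3f"%np.arctan2(d[0],d[1]),"axis pts",a.round(),b.round(),"box",r)
    if tag: cv2.imwrite(f"pics/{tag}.png",cv2.resize(c["color"][130:330,140:400],None,fx=3,fy=3,interpolation=cv2.INTER_CUBIC)[:,:,::-1])
E
python3 -c "
from h import *
theta()"
python3 -m pendant '[[[-0.002,0,0.0008],[0,0,0],0],[[-0.0035,0,0.0015],[0,0,0],0],[[-0.005,0,0.0022],[0,0,0],0],[[-0.0065,0,0.0029],[0,0,0],0],[[-0.008,0,0.0036],[0,0,0],0],[[-0.0095,0,0.0043],[0,0,0],0],[[-0.011,0,0.005],[0,0,0],0],[[-0.0125,0,0.0057],[0,0,0],0],[[-0.014,0,0.0063],[0,0,0],0],[[-0.014,0,0.0063],[0,0,0],0]]'|sed -n '4p'; python3 -c "
from h import *
st();theta()"
```

```text
theta 0.053 axis pts [ -2. 171.] [-8. 55.] box (227, 164, 26, 93)
contact_force: [-0.4, -0.2, 1.3]
t 10.05 tip s -12.4 y 1.8 z 63.0 phi 0.431 | F s -0.4 y -0.1 z 1.3 | grip 0.9
theta 0.331 axis pts [ 43. 164.] [ 7. 58.] box (199, 167, 53, 90)
```

```bash
python3 - <<'E'
from h import *
for h,phi in ((55,.40),(48,.36),(41,.32),(34,.28),(28,.24),(23,.2),(18.5,.2)):
    go(TF(P(.37,-25,h),phi),phi)
E
```

```text
T [-14.3  56.6] shift [-0.0013, 0.0002, 0.0051] turn [-0.0002, 0.0302, -0.0002] rows 0.1 0.2
T [-17.   50.4] shift [-0.0034, 0.0002, 0.0099] turn [-0.0002, 0.0702, -0.0002] rows 0.3 0.6
T [-19.7  44.3] shift [-0.0055, 0.0002, 0.0151] turn [-0.0002, 0.1102, -0.0002] rows 0.4 0.9
T [-22.3  38.1] shift [-0.0076, 0.0002, 0.0205] turn [-0.0002, 0.1502, -0.0002] rows 0.5 1.2
T [-24.6  32.9] shift [-0.0104, 0.0002, 0.0255] turn [-0.0002, 0.1902, -0.0002] rows 0.7 1.5
T [-26.5  28.6] shift [-0.0138, 0.0002, 0.0301] turn [-0.0002, 0.2302, -0.0002] rows 0.8 1.8
T [-28.1  24.4] shift [-0.0106, 0.0002, 0.0332] turn [-0.0002, 0.2302, -0.0002] rows 0.8 1.8
```

```bash
python3 -m pendant '[[[-0.0013,0,0.0051],[0,0.03,0],0],[[-0.0034,0,0.0099],[0,0.07,0],0],[[-0.0055,0,0.0151],[0,0.11,0],0],[[-0.0076,0,0.0205],[0,0.15,0],0],[[-0.0104,0,0.0255],[0,0.19,0],0],[[-0.0138,0,0.0301],[0,0.23,0],0],[[-0.0106,0,0.0332],[0,0.23,0],0],[[-0.0106,0,0.0332],[0,0.23,0],0]]'|sed -n '4p'; python3 - <<'E'
from h import *
st();theta("s3")
for th,phi in ((.37,.2),(.43,.15),(.49,.1),(.55,.05),(.6,.02),(.65,0)):
    S=th+phi; go(TF(P(th,-25,7.5+19*np.sin(S)),phi),phi)
E
```

```text
contact_force: [-5.9, -0.2, 5.6]
t 10.77 tip s -30.5 y 1.9 z 23.6 phi 0.195 | F s -5.9 y 0.4 z 5.6 | grip 0.6
theta 0.127 axis pts [ 14. 166.] [-1. 51.] box (217, 164, 35, 93)
T [-28.4  23.7] shift [-0.0011, 0.0, 0.0003] turn [-0.0002, -0.0046, 0.0] rows 0.0 0.0
T [-27.2  25.3] shift [-0.0115, 0.0, -0.0008] turn [-0.0002, 0.0454, 0.0] rows 0.3 0.4
T [-25.8  26.8] shift [-0.022, 0.0, -0.0014] turn [-0.0002, 0.0954, 0.0] rows 0.5 0.8
T [-24.4  28.1] shift [-0.0325, 0.0, -0.0014] turn [-0.0002, 0.1454, 0.0] rows 0.8 1.2
T [-23.1  29.2] shift [-0.0393, 0.0, -0.0013] turn [-0.0002, 0.1754, 0.0] rows 0.9 1.4
T [-21.5  30.3] shift [-0.0445, 0.0, -0.0014] turn [-0.0002, 0.1954, 0.0] rows 1.1 1.6
```

View pics/s3.png

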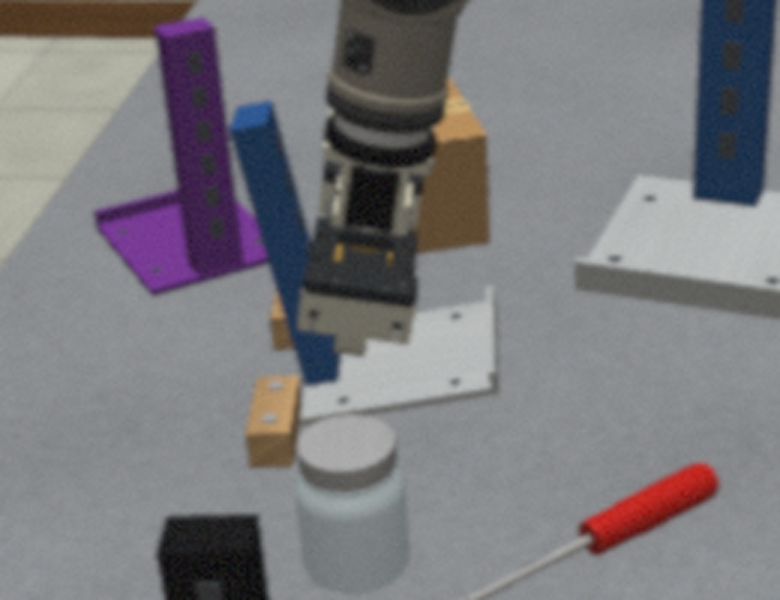

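Side crop: the post leans forward about 0.2 rad (top (255,112), base (320,380)), plate at the block, fingers low behind it. It eased back because the finger lagged 2 mm under load at this short lever. I'll read the angle from the tube's top from now on, which the fingers don't hide, and go on.

```bash
cat >> h.py <<'E'
def thtop():
    from scipy.optimize import brentq
    c=capture("side"); h=cv2.cvtColor(c["color"],cv2.COLOR_RGB2HSV)
    m=((h[...,0]>100)&(h[...,0]<125)&(h[...,1]>120)).astype(np.uint8)*255
    k=biggest(m,(90,120,300,300)); b=np.zeros_like(m); cv2.drawContours(b,[k],-1,255,-1)
    ys,xs=np.nonzero(b); 
    # farthest pixels from the foot along the tube
    foot=proj(c,np.r_[O,0]+2*ey)[0]; d=np.hypot(xs-foot[0],ys-foot[1]); i=d>d.max()-12
    u=np.array([xs[i].mean(),ys[i].mean()])
    M=cv2.Rodrigues(c["rvec"])[0]; o=-M.T@np.ravel(c["tvec"]); r=M.T@np.linalg.inv(c["mtx"])@[*u,1]
    q=o+((np.r_[O,0]+2*ey-o)@ey)/(r@ey)*r-np.r_[O,0]; s,z=q@ex,q[2]
    print("top px",u.round(),"s,z",round(s,1),round(z,1),"theta %.3f"%(np.arctan2(s+6*.3,z)+np.arctan2(12.5,198)),"rad",round(np.hypot(s,z)))
E
python3 -c "
from h import *
thtop()"
python3 -m pendant '[[[-0.004,0,0],[0,0.01,0],0],[[-0.008,0,-0.0005],[0,0.03,0],0],[[-0.0115,0,-0.0008],[0,0.045,0],0],[[-0.0115,0,-0.0008],[0,0.045,0],0]]'|sed -n '4p'; python3 - <<'E'
from h import *
st();thtop()
for th,phi in ((.43,.15),(.49,.1),(.55,.05),(.6,.02),(.65,0)):
    S=th+phi; go(TF(P(th,-25,7.5+19*np.sin(S)),phi),phi)
E
```

```text
top px [224. 171.] s,z 18.2 201.5 theta 0.162 rad 202
contact_force: [-12.9, -1.3, 10.7]
t 11.20 tip s -28.2 y 1.9 z 25.4 phi 0.147 | F s -13.0 y 0.1 z 10.7 | grip 0.2
top px [216. 172.] s,z 34.6 200.1 theta 0.243 rad 203
T [-27.2  25.3] shift [-0.0006, 0.0, 0.0003] turn [-0.0003, -0.0027, 0.0001] rows 0.0 0.0
T [-25.8  26.8] shift [-0.011, 0.0, -0.0008] turn [-0.0003, 0.0473, 0.0001] rows 0.3 0.4
T [-24.4  28.1] shift [-0.0215, 0.0, -0.0013] turn [-0.0003, 0.0973, 0.0001] rows 0.5 0.8
T [-23.1  29.2] shift [-0.0283, 0.0, -0.0016] turn [-0.0003, 0.1273, 0.0001] rows 0.7 1.0
T [-21.5  30.3] shift [-0.0335, 0.0, -0.0019] turn [-0.0003, 0.1473, 0.0001] rows 0.8 1.2
```

The finger is dragging the post down by friction (13 N forward, 11 N down). Raising it slightly while pushing releases that and helps the tipping.

```bash
python3 - <<'E'
from h import *
for th,phi in ((.33,.15),(.40,.15),(.45,.12),(.49,.1),(.53,.08)):
    S=th+phi; go(TF(P(th,-25,12+19*np.sin(S)),phi),phi)
E
```

```text
T [-28.3  26.3] shift [0.0003, 0.0, -0.0009] turn [-0.0003, -0.0027, 0.0001] rows 0.0 0.0
T [-26.2  28.5] shift [-0.002, 0.0, -0.0028] turn [-0.0003, -0.0027, 0.0001] rows 0.1 0.0
T [-24.9  29.8] shift [-0.0089, 0.0, -0.0037] turn [-0.0003, 0.0273, 0.0001] rows 0.2 0.2
T [-23.7  30.7] shift [-0.0137, 0.0, -0.0044] turn [-0.0003, 0.0473, 0.0001] rows 0.3 0.4
T [-22.5  31.6] shift [-0.0186, 0.0, -0.0049] turn [-0.0003, 0.0673, 0.0001] rows 0.5 0.5
```

```bash
python3 -m pendant '[[[-0.001,0,-0.003],[0,0,0],0],[[-0.002,0,-0.006],[0,0,0],0],[[-0.002,0,-0.006],[0,0,0],0]]'|sed -n '4p'; python3 - <<'E'
from h import *
st();thtop()
for th,phi in ((.40,.15),(.45,.12),(.49,.1),(.53,.08)):
    S=th+phi; go(TF(P(th,-25,12+19*np.sin(S)),phi),phi)
E
```

```text
contact_force: [-1.9, 0.1, -0.3]
t 11.50 tip s -24.8 y 1.9 z 31.9 phi 0.153 | F s -1.9 y 0.3 z -0.3 | grip 0.4
top px [206. 175.] s,z 55.7 194.9 theta 0.350 rad 203
T [-26.2  28.5] shift [0.0017, 0.0001, 0.0033] turn [-0.0001, 0.0048, -0.0001] rows 0.1 0.0
T [-24.9  29.8] shift [-0.0051, 0.0001, 0.0024] turn [-0.0001, 0.0348, -0.0001] rows 0.1 0.3
T [-23.7  30.7] shift [-0.01, 0.0001, 0.0018] turn [-0.0001, 0.0548, -0.0001] rows 0.2 0.4
T [-22.5  31.6] shift [-0.0149, 0.0001, 0.0013] turn [-0.0001, 0.0748, -0.0001] rows 0.4 0.6
```

```bash
python3 - <<'E'
from h import *
for th,h,phi in ((.43,26,.12),(.45,22,.12),(.45,19,.12)):
    go(TF(P(th,-25,h),phi),phi)
E
```

```text
T [-23.8  32.9] shift [-0.0066, 0.0001, -0.0005] turn [-0.0001, 0.0348, -0.0001] rows 0.2 0.3
T [-25.   29.5] shift [-0.005, 0.0001, 0.0026] turn [-0.0001, 0.0348, -0.0001] rows 0.1 0.3
T [-26.3  26.8] shift [-0.0033, 0.0001, 0.0051] turn [-0.0001, 0.0348, -0.0001] rows 0.1 0.3
```

```bash
python3 -m pendant '[[[-0.0033,0,-0.0002],[0,0.017,0],0],[[-0.0066,0,-0.0005],[0,0.035,0],0],[[-0.0066,0,-0.0005],[0,0.035,0],0]]'|sed -n '4p'; python3 -c "
from h import *
st();thtop()"
python3 -m pendant '[[[0.0008,0,0.0015],[0,0,0],0],[[0.0016,0,0.0031],[0,0,0],0],[[0.0025,0,0.0044],[0,0,0],0],[[0.0033,0,0.0056],[0,0,0],0]]'|sed -n '4p'; python3 - <<'E'
from h import *
st();thtop()
for th,h,phi in ((.45,19,.12),(.48,19,.1),(.52,19,.08),(.56,19,.05),(.6,19,.02)):
    go(TF(P(th,-25,h),phi),phi)
E
```

```text
contact_force: [-2.1, 0.4, 0.8]
t 11.80 tip s -23.3 y 1.8 z 33.1 phi 0.120 | F s -2.1 y 0.6 z 0.8 | grip 0.5
top px [201. 176.] s,z 65.1 191.2 theta 0.400 rad 202
contact_force: [-9.4, -2.1, 13.7]
t 12.18 tip s -26.8 y 1.9 z 28.3 phi 0.120 | F s -9.6 y -1.1 z 13.7 | grip 0.3
top px [210. 173.] s,z 47.5 197.1 theta 0.308 rad 203
T [-26.3  26.8] shift [-0.0008, 0.0, 0.0013] turn [-0.0002, -0.001, 0.0001] rows 0.0 0.0
T [-25.6  27.4] shift [-0.0051, 0.0, 0.0008] turn [-0.0002, 0.019, 0.0001] rows 0.1 0.2
T [-24.7  28.2] shift [-0.0097, 0.0, 0.0003] turn [-0.0002, 0.039, 0.0001] rows 0.2 0.3
T [-23.8  28.9] shift [-0.016, 0.0, -0.0] turn [-0.0002, 0.069, 0.0001] rows 0.4 0.6
T [-22.8  29.6] shift [-0.0224, 0.0, -0.0002] turn [-0.0002, 0.099, 0.0001] rows 0.5 0.8
```

Sliding down under load drags the post back because the friction is near 1. Instead I keep the height where it is and tilt the tool about the front corner. That lowers the rear corner towards the plate, so the catch gap shrinks to about 3 mm without sliding.

```bash
python3 - <<'E'
from h import *
for th,h,phi in ((.34,24,.18),(.38,24.5,.25),(.41,24.5,.33),(.43,24.5,.36)):
    go(TF(P(th,-25,h),phi),phi)
E
```

```text
T [-26.9  29.3] shift [0.0102, 0.0, -0.0008] turn [-0.0002, -0.061, 0.0001] rows 0.2 0.5
T [-25.6  29.7] shift [0.0212, 0.0, 0.0001] turn [-0.0002, -0.131, 0.0001] rows 0.5 1.0
T [-24.5  29.4] shift [0.0343, 0.0, 0.003] turn [-0.0002, -0.211, 0.0001] rows 0.8 1.7
T [-23.9  29.3] shift [0.0388, 0.0, 0.0042] turn [-0.0002, -0.241, 0.0001] rows 0.9 1.9
```

```bash
python3 -m pendant '[[[0.005,0,-0.001],[0,-0.03,0],0],[[0.0102,0,-0.0018],[0,-0.061,0],0],[[0.0157,0,-0.0016],[0,-0.096,0],0],[[0.0212,0,-0.001],[0,-0.131,0],0],[[0.0278,0,0.0005],[0,-0.171,0],0],[[0.0343,0,0.002],[0,-0.211,0],0],[[0.0388,0,0.0032],[0,-0.241,0],0],[[0.0388,0,0.0032],[0,-0.241,0],0]]'|sed -n '4p'; python3 - <<'E'
from h import *
st();thtop()
for th,h,phi in ((.43,24.5,.36),(.46,24.5,.36),(.49,24.5,.36),(.53,24.5,.36),(.57,24.5,.36)):
    go(TF(P(th,-25,h),phi),phi)
E
```

```text
contact_force: [-3.3, 0.1, -1.4]
t 12.90 tip s -24.5 y 1.9 z 28.7 phi 0.360 | F s -3.2 y 0.4 z -1.4 | grip 0.7
top px [205. 175.] s,z 55.9 195.1 theta 0.351 rad 203
T [-23.9  29.3] shift [-0.0004, 0.0001, -0.0004] turn [-0.0002, -0.0018, 0.0001] rows 0.0 0.0
T [-23.1  29.7] shift [-0.0013, 0.0001, -0.0004] turn [-0.0002, -0.0018, 0.0001] rows 0.0 0.0
T [-22.2  30. ] shift [-0.0022, 0.0001, -0.0005] turn [-0.0002, -0.0018, 0.0001] rows 0.1 0.0
T [-21.1  30.4] shift [-0.0034, 0.0001, -0.0004] turn [-0.0002, -0.0018, 0.0001] rows 0.1 0.0
T [-20.   30.8] shift [-0.0046, 0.0001, -0.0003] turn [-0.0002, -0.0018, 0.0001] rows 0.1 0.0
```

```bash
python3 -m pendant '[[[-0.0007,0,-0.0003],[0,0,0],0],[[-0.0014,0,-0.0005],[0,0,0],0],[[-0.002,0,-0.0007],[0,0,0],0]]'|sed -n '4p'; python3 -c "
from h import *
st();thtop()"
python3 -m pendant '[[[-0.0005,0,-0.0001],[0,0,0],0],[[-0.001,0,-0.0002],[0,0,0],0]]'|sed -n '4p'; python3 -c "
from h import *
st();thtop()"
python3 -m pendant '[[[-0.0005,0,-0.0001],[0,0,0],0],[[-0.001,0,-0.0002],[0,0,0],0]]'|sed -n '4p'; python3 - <<'E'
from h import *
st();thtop()
for th,h,phi in ((.49,24.5,.36),(.53,24.5,.36),(.57,24.5,.36)):
    go(TF(P(th,-25,h),phi),phi)
E
```

```text
contact_force: [0.4, 0.1, -1.0]
t 13.20 tip s -19.9 y 1.8 z 31.7 phi 0.364 | F s 0.4 y 0.1 z -1.0 | grip 0.8
top px [190. 183.] s,z 88.3 177.8 theta 0.532 rad 198
contact_force: [0.7, 1.1, 3.4]
t 13.42 tip s -18.4 y 1.8 z 33.0 phi 0.366 | F s 0.9 y 1.1 z 3.4 | grip 0.4
top px [179. 191.] s,z 113.4 159.9 theta 0.687 rad 196
contact_force: [0.4, -0.3, 0.3]
t 13.63 tip s -19.4 y 1.8 z 32.2 phi 0.362 | F s 0.4 y -0.3 z 0.3 | grip 0.3
top px [182. 189.] s,z 107.8 164.7 theta 0.650 rad 197
T [-22.2  30. ] shift [0.0032, 0.0001, 0.001] turn [-0.0001, 0.0014, -0.0001] rows 0.1 0.0
T [-21.1  30.4] shift [0.002, 0.0001, 0.001] turn [-0.0001, 0.0014, -0.0001] rows 0.1 0.0
T [-20.   30.8] shift [0.0008, 0.0001, 0.0011] turn [-0.0001, 0.0014, -0.0001] rows 0.0 0.0
```

The post crossed its balance and was caught on the fingertips at about 0.67 rad. Next the rear finger corner goes outward along the plate to r = 110 while the angle grows and the tool turns vertical.

```bash
python3 - <<'E'
from h import *
for th,r,phi in ((.71,42,.32),(.75,50,.25),(.79,59,.18),(.83,68,.12),(.87,77,.06),(.91,86,0),(.94,95,0),(.97,103,0),(1.0,110,0)):
    go(TC(P(th,-r,6.5),phi),phi)
E
```

```text
T [-22.5  35.3] shift [-0.0056, 0.0001, -0.0039] turn [-0.0001, 0.0414, -0.0002] rows 0.2 0.3
T [-27.   41.2] shift [-0.0158, 0.0001, -0.0101] turn [-0.0001, 0.1114, -0.0002] rows 0.4 0.9
T [-31.8  48.2] shift [-0.0261, 0.0001, -0.0165] turn [-0.0001, 0.1814, -0.0002] rows 0.7 1.5
T [-36.1  55.7] shift [-0.0353, 0.0001, -0.0228] turn [-0.0001, 0.2414, -0.0002] rows 1.0 1.9
T [-39.8  63.6] shift [-0.0449, 0.0001, -0.0286] turn [-0.0001, 0.3014, -0.0002] rows 1.3 2.4
T [-42.9  71.9] shift [-0.055, 0.0001, -0.034] turn [-0.0001, 0.3614, -0.0002] rows 1.6 2.9
T [-46.1  80.6] shift [-0.055, 0.0001, -0.0432] turn [-0.0001, 0.3614, -0.0002] rows 1.7 2.9
T [-48.3  88.6] shift [-0.0559, 0.0001, -0.0516] turn [-0.0001, 0.3614, -0.0002] rows 1.8 2.9
T [-49.5  96.1] shift [-0.0574, 0.0001, -0.059] turn [-0.0001, 0.3614, -0.0002] rows 2.0 2.9
```

```bash
python3 -m pendant '[[[-0.0056,0,-0.0039],[0,0.041,0],0],[[-0.0158,0,-0.0101],[0,0.111,0],0],[[-0.0261,0,-0.0165],[0,0.181,0],0],[[-0.0261,0,-0.0165],[0,0.181,0],0]]'|sed -n '4p'; python3 - <<'E'
from h import *
st();thtop()
for th,r,phi in ((.83,68,.12),(.87,77,.06),(.91,86,0),(.94,95,0),(.97,103,0),(1.0,110,0)):
    go(TC(P(th,-r,6.5),phi),phi)
E
```

```text
contact_force: [5.7, 0.0, 14.5]
t 14.02 tip s -29.9 y 1.8 z 50.0 phi 0.182 | F s 5.6 y -0.6 z 14.5 | grip 1.0
top px [171. 199.] s,z 131.5 143.1 theta 0.813 rad 194
T [-36.1  55.7] shift [-0.0063, 0.0002, -0.0067] turn [-0.0, 0.0665, -0.0002] rows 0.2 0.5
T [-39.8  63.6] shift [-0.0148, 0.0002, -0.0141] turn [-0.0, 0.1265, -0.0002] rows 0.5 1.0
T [-42.9  71.9] shift [-0.0238, 0.0002, -0.0211] turn [0.0, 0.1865, -0.0002] rows 0.8 1.5
T [-46.1  80.6] shift [-0.0222, 0.0002, -0.0302] turn [0.0, 0.1865, -0.0002] rows 0.9 1.5
T [-48.3  88.6] shift [-0.0216, 0.0002, -0.0386] turn [0.0, 0.1865, -0.0002] rows 1.1 1.5
T [-49.5  96.1] shift [-0.0218, 0.0002, -0.0461] turn [0.0, 0.1865, -0.0002] rows 1.2 1.5
```

```bash
python3 -m pendant '[[[0,0,0],[0,0,0],0],[[0,0,0],[0,0,0],0],[[0,0,0],[0,0,0],0]]'|sed -n '4p'; python3 - <<'E'
from h import *
st();thtop()
for th,r,phi in ((.89,68,.12),(.93,77,.06),(.97,86,0),(1.,95,0),(1.03,103,0),(1.06,110,0)):
    go(TC(P(th,-r,6.5),phi),phi)
E
```

```text
contact_force: [0.4, -0.1, 1.5]
t 14.32 tip s -32.6 y 1.9 z 47.4 phi 0.180 | F s 0.4 y -0.2 z 1.5 | grip 0.3
top px [176. 194.] s,z 120.8 153.8 theta 0.736 rad 196
T [-33.   58.1] shift [-0.0121, 0.0001, -0.0102] turn [-0.0002, 0.0598, -0.0001] rows 0.4 0.5
T [-36.1  66.2] shift [-0.0211, 0.0001, -0.0178] turn [-0.0002, 0.1198, -0.0001] rows 0.7 1.0
T [-38.7  74.6] shift [-0.0306, 0.0001, -0.025] turn [-0.0002, 0.1798, -0.0001] rows 0.9 1.4
T [-41.4  83.5] shift [-0.0295, 0.0001, -0.0342] turn [-0.0002, 0.1798, -0.0001] rows 1.1 1.4
T [-43.1  91.6] shift [-0.0293, 0.0001, -0.0425] turn [-0.0002, 0.1798, -0.0001] rows 1.2 1.4
T [-43.8  99.1] shift [-0.03, 0.0001, -0.05] turn [-0.0002, 0.1798, -0.0001] rows 1.4 1.4
```

```bash
python3 - <<'E'
from h import *
for th,r,phi in ((.80,62,.16),(.82,67,.12),(.84,72,.09),(.86,77,.06),(.88,82,.03),(.90,87,0),(.92,93,0),(.94,99,0),(.96,105,0),(.98,110,0)):
    go(TC(P(th,-r,6.5),phi),phi)
E
```

```text
T [-33.5  50.5] shift [-0.0032, 0.0001, -0.0032] turn [-0.0002, 0.0198, -0.0001] rows 0.1 0.2
T [-35.9  54.6] shift [-0.0086, 0.0001, -0.0073] turn [-0.0002, 0.0598, -0.0001] rows 0.3 0.5
T [-38.2  58.8] shift [-0.0124, 0.0001, -0.0115] turn [-0.0002, 0.0898, -0.0001] rows 0.4 0.7
T [-40.4  63.2] shift [-0.0164, 0.0001, -0.0156] turn [-0.0002, 0.1198, -0.0001] rows 0.5 1.0
T [-42.4  67.6] shift [-0.0205, 0.0001, -0.0196] turn [-0.0002, 0.1498, -0.0001] rows 0.7 1.2
T [-44.2  72.2] shift [-0.0248, 0.0001, -0.0236] turn [-0.0002, 0.1798, -0.0001] rows 0.8 1.4
T [-46.4  77.9] shift [-0.0236, 0.0001, -0.0296] turn [-0.0002, 0.1798, -0.0001] rows 0.9 1.4
T [-48.5  83.8] shift [-0.0226, 0.0001, -0.0358] turn [-0.0002, 0.1798, -0.0001] rows 1.0 1.4
T [-50.3  89.7] shift [-0.0219, 0.0001, -0.0419] turn [-0.0002, 0.1798, -0.0001] rows 1.1 1.4
T [-51.4  95. ] shift [-0.0218, 0.0001, -0.0473] turn [-0.0002, 0.1798, -0.0001] rows 1.2 1.4
```

```bash
python3 -m pendant '[[[-0.0032,0,-0.0032],[0,0.02,0],0],[[-0.0086,0,-0.0073],[0,0.06,0],0],[[-0.0124,0,-0.0115],[0,0.09,0],0],[[-0.0164,0,-0.0156],[0,0.12,0],0],[[-0.0205,0,-0.0196],[0,0.15,0],0],[[-0.0248,0,-0.0236],[0,0.18,0],0],[[-0.0236,0,-0.0296],[0,0.18,0],0],[[-0.0226,0,-0.0358],[0,0.18,0],0],[[-0.0219,0,-0.0419],[0,0.18,0],0],[[-0.0218,0,-0.0473],[0,0.18,0],0]]'|sed -n '4p'; python3 - <<'E'
from h import *
st();thtop()
c=capture("side"); im=c["color"][130:330,140:400]; cv2.imwrite("pics/s4.png",cv2.resize(im,None,fx=3,fy=3,interpolation=cv2.INTER_CUBIC)[:,:,::-1])
E
```

```text
contact_force: [3.1, 0.8, 0.3]
t 15.20 tip s -51.4 y 1.9 z 96.1 phi 0.001 | F s 3.2 y 0.5 z 0.3 | grip 0.3
top px [164. 209.] s,z 149.0 121.7 theta 0.955 rad 192
```

View pics/s4.png

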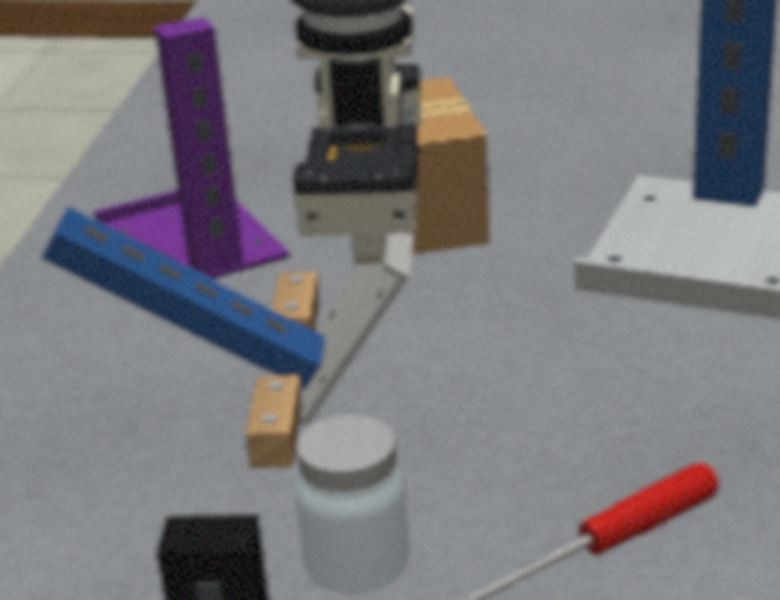

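Side crop: the post is at about 0.97 rad, with its foot at the blocks (300,415) and the heel/lip against the vertical fingers (400,260). Load is 3 N. Now I'll lower it on.

```bash
python3 - <<'E'
from h import *
for th in np.arange(1.0,1.61,.05):
    a=TC(P(th,-110,6.5),0); b=P(th,-135,18)[0]+9.5
    T=np.array([max(a[0],b),min(a[1],104)]); print(round(th,2),round(a[0],1),round(b,1),end=" "); go(T,0)
E
```

```text
1.0 -49.5 -53.3 T [-49.5  96.1] shift [-0.0016, 0.0, 0.001] turn [-0.0001, 0.0026, 0.0] rows 0.0 0.0
1.05 -44.8 -47.3 T [-44.8  98.7] shift [-0.0063, 0.0, -0.0015] turn [-0.0001, 0.0026, 0.0] rows 0.2 0.0
1.1 -39.9 -41.0 T [-39.9 101. ] shift [-0.0111, 0.0, -0.0038] turn [-0.0001, 0.0026, 0.0] rows 0.3 0.0
1.15 -35.0 -34.7 T [-34.7 103.1] shift [-0.0164, 0.0, -0.0059] turn [-0.0001, 0.0026, 0.0] rows 0.4 0.0
1.2 -29.9 -28.2 T [-28.2 104. ] shift [-0.0229, 0.0, -0.0068] turn [-0.0001, 0.0026, 0.0] rows 0.6 0.0
1.25 -24.7 -21.7 T [-21.7 104. ] shift [-0.0294, 0.0, -0.0068] turn [-0.0001, 0.0026, 0.0] rows 0.7 0.0
1.3 -19.4 -15.0 T [-15. 104.] shift [-0.036, 0.0, -0.0068] turn [-0.0001, 0.0026, 0.0] rows 0.9 0.0
1.35 -14.1 -8.4 T [ -8.4 104. ] shift [-0.0427, 0.0, -0.0068] turn [-0.0001, 0.0026, 0.0] rows 1.0 0.0
1.4 -8.7 -1.6 T [ -1.6 104. ] shift [-0.0495, 0.0, -0.0068] turn [-0.0001, 0.0026, 0.0] rows 1.2 0.0
1.45 -3.3 5.1 T [  5.1 104. ] shift [-0.0562, 0.0, -0.0067] turn [-0.0001, 0.0026, 0.0] rows 1.4 0.0
1.5 2.2 11.9 T [ 11.9 104. ] shift [-0.063, 0.0, -0.0067] turn [-0.0001, 0.0026, 0.0] rows 1.5 0.0
1.55 7.7 18.7 T [ 18.7 104. ] shift [-0.0698, 0.0, -0.0067] turn [-0.0001, 0.0026, 0.0] rows 1.7 0.0
1.6 13.2 25.4 T [ 25.4 104. ] shift [-0.0765, 0.0, -0.0067] turn [-0.0001, 0.0026, 0.0] rows 1.8 0.0
```

```bash
python3 -m pendant '[[[-0.003,0,0],[0,0,0],0],[[-0.0063,0,-0.0015],[0,0,0],0],[[-0.0095,0,-0.003],[0,0,0],0],[[-0.0128,0,-0.0045],[0,0,0],0],[[-0.0164,0,-0.0059],[0,0,0],0],[[-0.02,0,-0.0065],[0,0,0],0],[[-0.024,0,-0.0068],[0,0,0],0],[[-0.028,0,-0.0068],[0,0,0],0],[[-0.032,0,-0.0068],[0,0,0],0],[[-0.036,0,-0.0068],[0,0,0],0]]'|sed -n '4p'; python3 - <<'E'
from h import *
st();thtop()
for s in (5.1,18.7,26): rel(s,2,104,0)
E
```

```text
contact_force: [1.8, 0.5, 2.0]
t 16.13 tip s -14.4 y 1.8 z 102.3 phi 0.000 | F s 1.8 y 0.3 z 2.0 | grip 0.4
top px [154. 231.] s,z 179.2 68.3 theta 1.273 rad 192
shift [-0.019, 0.0002, -0.0016] turn [-0.0, 0.0013, -0.0003] rows 0.5 0.0
shift [-0.0326, 0.0002, -0.0016] turn [-0.0, 0.0013, -0.0003] rows 0.8 0.0
shift [-0.0399, 0.0002, -0.0016] turn [-0.0, 0.0013, -0.0003] rows 1.0 0.0
```

```bash
python3 -m pendant '[[[-0.0035,0,0],[0,0,0],0],[[-0.007,0,0],[0,0,0],0],[[-0.0105,0,0],[0,0,0],0],[[-0.014,0,0],[0,0,0],0],[[-0.0175,0,0],[0,0,0],0],[[-0.021,0,0],[0,0,0],0],[[-0.0245,0,0],[0,0,0],0],[[-0.0275,0,0],[0,0,0],0],[[-0.03,0,0],[0,0,0],0],[[-0.0325,0,0],[0,0,0],0]]'|sed -n '4p'; python3 - <<'E'
from h import *
st();thtop()
E
python3 -m pendant '[[[-0.002,0,0],[0,0,0],0],[[-0.004,0,0],[0,0,0],0],[[-0.006,0,0],[0,0,0],0],[[-0.008,0,0],[0,0,0],0],[[-0.01,0,0],[0,0,0],0],[[-0.012,0,0],[0,0,0],0],[[-0.012,0,0],[0,0,0],0]]'|sed -n '4p'; python3 - <<'E'
from h import *
st();thtop()
c=capture("side"); im=c["color"][130:330,140:400]; cv2.imwrite("pics/s5.png",cv2.resize(im,None,fx=3,fy=3,interpolation=cv2.INTER_CUBIC)[:,:,::-1])
E
```

```text
contact_force: [3.0, 0.2, -0.3]
t 17.02 tip s 17.8 y 1.8 z 102.2 phi -0.000 | F s 3.0 y -0.1 z -0.3 | grip 0.6
top px [152. 250.] s,z 191.2 22.2 theta 1.519 rad 192
contact_force: [-0.2, -0.6, -0.1]
t 17.65 tip s 29.7 y 1.9 z 102.4 phi -0.000 | F s -0.2 y -0.6 z -0.1 | grip 0.5
top px [153. 254.] s,z 190.7 12.4 theta 1.569 rad 191
```

View pics/s5.png

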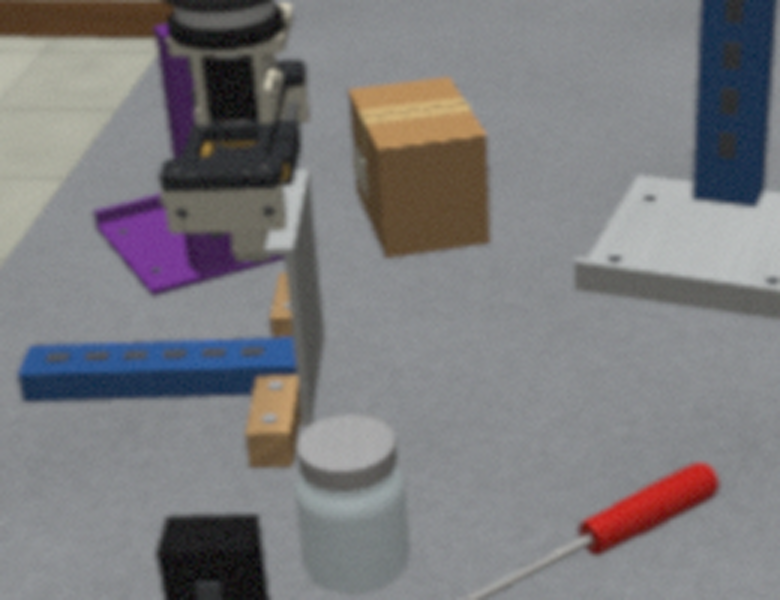

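Side crop: the post lies flat through the gap (tube from (22,370) to (295,365)), the plate stands at the block, and the fingers are clear in front of the lip. I'll retract up and back, then check.

```bash
python3 -m pendant '[[[0,0,-0.03],[0,0,0],0],[[0,0,-0.06],[0,0,0],0],[[0,0,-0.1],[0,0,0],0],[[0,0,-0.14],[0,0,0],0],[[0,0,-0.16],[0,0,0],0],[[0.04,0,-0.16],[0,0,0],0],[[0.12,0,-0.16],[0,0,0],0],[[0.22,0,-0.16],[0,0,0],0],[[0.28,0,-0.16],[0,0,0],0],[[0.28,0,-0.16],[0,0,0],0]]'|sed -n '4p'; python3 -m pendant '[[[0.1,0,0],[0,0,0],0],[[0.1,0,0],[0,0,0],0],[[0.1,0,0],[0,0,0],0],[[0.1,0,0],[0,0,0],0]]'|sed -n '2p'; python3 - <<'E'
from h import *
np.set_printoptions(precision=1,suppress=True)
st();thtop()
c=capture("top"); im=c["color"]; cv2.imwrite("pics/t6.png",cv2.resize(im[110:260,220:420],None,fx=4,fy=4,interpolation=cv2.INTER_CUBIC)[:,:,::-1])
hsv=cv2.cvtColor(im,cv2.COLOR_RGB2HSV)
blue=((hsv[...,0]>100)&(hsv[...,0]<125)&(hsv[...,1]>120)).astype(np.uint8)*255
k=biggest(blue,(280,80,350,215)); w=cast(c,cv2.boxPoints(cv2.minAreaRect(k)),25)-np.r_[O,0]
print(np.c_[w@ex,w@ey])
E
```

```text
contact_force: [0.1, -0.4, 0.6]
tool_pos: [408.3, 140.3, 441.2]
t 18.92 tip s -280.2 y 2.2 z 263.2 phi 0.000 | F s 0.9 y 0.9 z 0.5 | grip 0.2
top px [153. 254.] s,z 190.7 12.2 theta 1.571 rad 191
[[200.9  20.1]
 [201.5 -20.3]
 [ 51.7 -20.3]
 [ 51.2  19.2]]
```

View pics/t6.png

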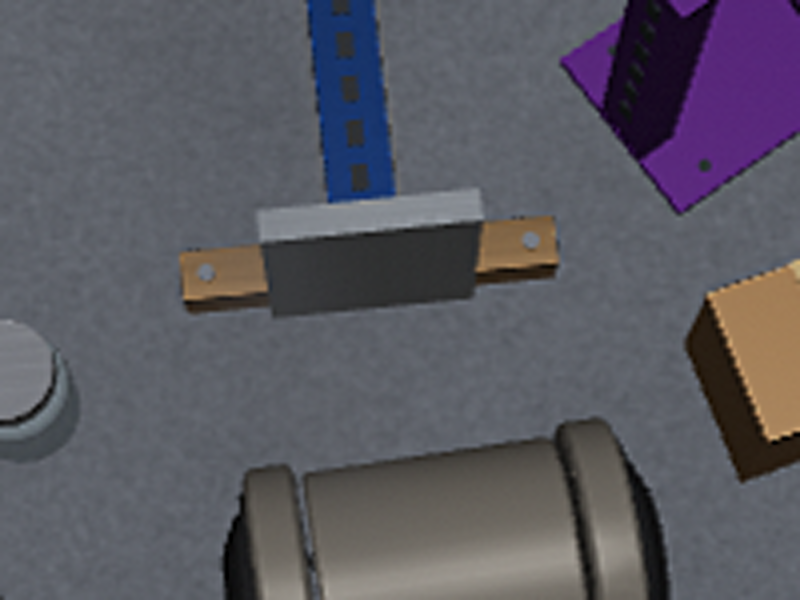

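Top crop: the plate stands square against both blocks, its foot line about 13 crop px (about 7.5 mm) before the faces, of which 6 mm is plate thickness. The post is centred in the gap, the arm is clear, and the jar and carton look untouched. I'll hand it in.

```bash
python3 -c "
from plant import close_job
print(close_job())"
```

```text
the job is handed in; nothing more can be done
None
```

The post now lies flat through the gap with its foot plate standing against the two blocks, and the job is handed in at about 19 s. No verdict was reported.

**What I did:**
- I pushed the post by its rear lip with the fingers spread until the plate was square on the blocks. The push levelled off at about 14 N forward and 11 N vertical there, with the post upright.
- I tipped it with the closed fingertips on its rear face.
- I caught the plate on the fingertips just past the balance point.
- I walked the fingers out to the heel and lowered the post to the bench. Load on the way down was 2–3 N.

**Last checks:**

| Check | Measured | Limit |
|---|---|---|
| Tilt from upright | about 1.57 rad (flat) | level within about 0.12 rad |
| Post origin along x, from the stop faces | about −9 mm from the tube end; about −7.5 mm from the plate's foot line | −16 to +2 mm |
| Post origin sideways | about 0 mm | ±23 mm |
| Off square | about 0.01 rad | 0.15 rad |

The two x readings differ by about 1.5 mm, within the camera calibration. The arm was clear of everything. The jar, carton and screwdriver looked untouched in the pictures, but I did not measure them again.

**What did not go smoothly:**
- **Tilt limit:** joint 5's limit stopped the tilt I had first planned for the sliding push.
- **Falling back:** friction was high, so the post eased back twice while I slid the fingers down it.
- **Catch:** after crossing its balance the post bounced lightly on the fingertips. The highest force I saw was about 17 N, against the 35 N limit. Forces were read only at the end of each move and angular speed was not logged, so short peaks could have been missed.

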